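Show which dish in the dark warmer is the culture

ROBOT

A 6-joint arm with a two-finger parallel gripper is mounted at the origin on a cart in front of the work surface, level with it; the furniture and walls round the work are solid. World frame = base frame: x ahead of the robot, y to its left, z up, the work surface at z = 0. Lengths are in m, angles in degrees, forces in N, time in s.
With the tool pointing down it reaches from about 0.25 to 0.725 m from the base axis. Payload 9.7 kg.
Tool frame: the origin (TCP) lies midway between the tips of the shut fingers; the grasp point (between the pads) lies 19 mm behind it; z points along the fingers, y is the line along which they close (so a half turn about z gives the same grasp; the last joint's range is limited). The gripper opens to 85 mm and grips with 20 to 120 N. Pads are 22 mm wide; open, the fingers measure 114 mm over their backs; the gripper's body (76 mm by 85 mm) begins 54 mm behind the grasp point. The pads swing forward as they close: fully open they stand 13 mm farther back than shut.
Start: joints at [66.119, 4.979, 10.078, 95.1, 0, 90], TCP at [0.223, 0.503, 0.231] pointing down, gripper open.
Joint ranges: [-179.16, 179.16], [-48.56, 103.87], [-65.8, 70.77], [-126.05, 130.52], [-82.76, 87.17], [-180, 180]. Speed limits (degrees/s): [127.2, 127.2, 147.25, 180, 180, 180].

INTERFACE

Orientations are given as [roll, pitch, yaw] about the fixed x, y, z axes, in that order (R = Rz(yaw) Ry(pitch) Rx(roll)).
In Python, from workcell import bot gives the robot as it stands.
- The arm moves only by the shell command python3 -m crank 'ROWS' [FORCE]. ROWS is JSON, a list of rows, each an object with "gripper": the finger opening in mm, from 0 to 85.4; "travel": the shift along the tool's x, y, z in mm, a list of three; "twist": the turn, a rotation vector about the tool's x, y, z in rad, a list of three. In form: [{"gripper": gripper, "travel": [tx, ty, tz], "twist": [rx, ry, rz]}, ...]. A call has 1 to 12 rows; each row shifts and turns the commanded pose from where the row before left it, along the tool's axes as they then stand; what a row does not reach is not made up. A row lasts 1/8 s, in which the tool goes at most 62.5 mm and 10.7 degrees, less where a joint would pass 70% of its speed; a pose out of reach is approached as far as the arm can. A call is refused whole if a number of a shift passes 62.5 or a number of a turn 0.188, either way. A call with a gripper value outside its range is refused whole. The fingers move at their own pace and stop on an object; FORCE is the grip in N (left out, the last holds). Time passes only in rows, so rows that do not move let the fingers close. It gives the time, the measured TCP pose, the force, the opening and the grip force at its end, in the units of the state.
- bot.get_obs(): the state, without advancing time (a new reading comes with each control period).
- bot.camera(name): name is "side" or "top"; returns the picture (480x640x3 uint8, red, green, blue); there is no depth.
- bot.calibration(name): a dict with "vfov" (degrees; the focal length in pixels is half the picture's height over the tangent of half this angle, whatever the lens; pixels are square), "cx", "cy" (the principal point, pixels), "camera_from_world" (4x4, takes a point from world to camera coordinates). Camera axes: x right, y down, z forward; pixel columns grow to the right and rows downward; lengths in m; the calibration is good to about 2 mm. A picture is of the moment at which its call begins. calibration takes no time and is no camera call.
- bot.job_done(): hands the job in; it is judged then, once.
The state is a dict: "time": time; "q": joint angles; "qd": joint speeds; "joint_efforts": joint torques, N m; "ee_pos": TCP position; "tcp_rot": TCP orientation; "wrist_force": force on the tool from outside, world axes, zero at the start; "torque": the same for the moment, N m; "opening": finger opening in m; "grasp_force": force on a finger pad.
Only numpy, scipy, OpenCV 4.12 (cv2) and the standard library are available. Lean on these libraries where they do the work, as an engineer would, in place of code of your own. Each camera call takes 0.05 s, during which the arm holds its last target. There are 200 camera calls.

TASK

A colleague must learn which dish in the dish warmer holds the culture in pink medium. With the fingertips gently push the warmer's dark cover all the way open by its rib, then point down at the pink dish from just above the middle of its lid (fingertips 1 to 4 cm over it) and keep still there for two seconds without touching any dish and without dipping down over the two clear dishes; then push the cover fully shut again, because the culture must stay in the dark. Only push, never squeeze or force anything, and leave the dishes and everything else on the table where they are.

Things in the scene. Friction and masses are not known exactly. Their poses are not given: they have to be found in the camera images.
- warmer: fixed white dish warmer, 184 mm deep (its x) by 240 mm wide (its y), side rails 50 mm high. Origin: centre of its underside, on the table; x points from its front (robot side) to its rear, y left, z up. Front half: three wells in a row, centres at x = -45 mm, y = -70, 0, +70 mm, one dish in each. Rear half: flat electronics housing, top 40 mm high, over which the cover slides.
- cover (a joint): travel of the sliding opaque black cover along the warmer's +x, in m: 0 = fully shut over the wells, 0.082 = fully open against its stop. Plate 86 mm deep (x), 212 mm wide, held in the side rails, top face 46 mm above the table. Starts shut or up to 12 mm ajar; about 1.5 N of sliding friction; stays where it is left; cannot be lifted.
- rib (a point): middle of the top edge of the grey rib on the cover, at warmer x = -37 mm + cover, 61 mm above the table. The rib moves with the cover; it is 110 mm long along the warmer's y, 12 mm thick along its x, 15 mm high above the plate. In front of it lie 45 mm and behind it 29 mm of flat cover plate, where fingertips can come down to push it from either side.
- pink_dish: loose round covered petri dish with pink medium, 59 mm diameter, 13 mm high, 12 g, in one of the wells (which one varies; hidden, or only its edge showing, until the cover is open). Origin: centre of its underside, 18 mm above the table; lid top 31 mm above the table, 11 mm below the cover's underside.
- clear_dish_1: loose colourless petri dish, 59 mm diameter, 13 mm high, 12 g, in another well; origin as for pink_dish
- clear_dish_2: loose colourless petri dish, 59 mm diameter, 13 mm high, 12 g, in the remaining well; origin as for pink_dish
- mouse: black computer mouse, 108x66x36 mm, loose bystander on the left; origin at the centre of its underside
- log_book: open notebook, 210x152x14 mm, loose bystander on the left; origin at the centre of its underside
- dropper: small white dropper bottle, 30 mm diameter, 75 mm high, loose bystander on the left; origin at the centre of its underside
- coverslip_box: small flat box, 36x36x17 mm, loose bystander on the left; origin at the centre of its underside
- forceps: steel forceps lying flat, 125 mm long, 14 mm wide, 9 mm high, loose bystander on the left; origin at the centre of its underside

How it is judged:
By the outcome, as a careful person would: the job done as asked, in the order asked, and still so for the second after the job is handed in, with the robot touching nothing.
It also fails if it takes over 48 s, if anything falls off the work surface, if the arm or the gripper's body presses on something with over 40 N, if the wrist force passes 120 N, or if a joint passes its speed limit or range.

## Working session

There is one attempt and no reset: what is moved stays moved. The work goes in short steps, Python scripts to look and compute and a shell command to move; the robot and the scene stay as the last step left them, time stands still between calls to the robot, and variables do not carry over. Pictures are saved under pics/ and viewed, at most 10 in all, crops included, and the job is handed in when it is done.

```bash
mkdir -p pics; ls
python3 - <<'E'
from workcell import bot
import cv2
for n in("top","side"):
    cv2.imwrite(f"pics/{n}0.png",bot.camera(n)[:,:,::-1]); print(n,bot.calibration(n))
o=bot.get_obs(); print(o)
E
```

```text
pics
top {'vfov': 51.498423738229235, 'cx': 317.86943018615307, 'cy': 238.39354915506775, 'camera_from_world': array([[ 0.01854705, -0.99959048, -0.0217915 , -0.05548683],
       [-0.99294847, -0.01586268, -0.11748066,  0.54122429],
       [ 0.11708687,  0.02381676, -0.99283605,  0.97376581],
       [ 0.        ,  0.        ,  0.        ,  1.        ]])}
side {'vfov': 45.97825490848177, 'cx': 317.22955757118547, 'cy': 237.52971046808358, 'camera_from_world': array([[ 0.82927391, -0.55883362,  0.00312426, -0.46957838],
       [-0.35175429, -0.52630909, -0.77412381,  0.20871735],
       [ 0.43425074,  0.64086171, -0.63302652,  1.06609304],
       [ 0.        ,  0.        ,  0.        ,  1.        ]])}
{'time': 0.1, 'q': array([ 6.61197860e+01,  5.00966775e+00,  1.00381149e+01,  9.50992710e+01,
       -1.28196037e-03,  9.00012936e+01]), 'qd': array([ 0.01185576, -0.00048208,  0.13997567, -0.02054145,  0.00376303,
        0.01971391]), 'joint_efforts': array([ 5.32976410e-04, -5.21562839e+01,  4.65651441e+01,  1.60651869e-02,
        7.37481832e-05, -1.96303210e-05]), 'ee_pos': array([0.22257633, 0.50272492, 0.23062959]), 'tcp_rot': array([-1.79929176e+02,  1.28355848e-03,  1.56118494e+02]), 'wrist_force': array([ 0.42696748,  0.60988186, -0.08252833]), 'torque': array([ 0.04131135, -0.02167491, -0.02583093]), 'grasp_force': 0.0, 'opening': 0.08491756356109507}
```

View pics/top0.png

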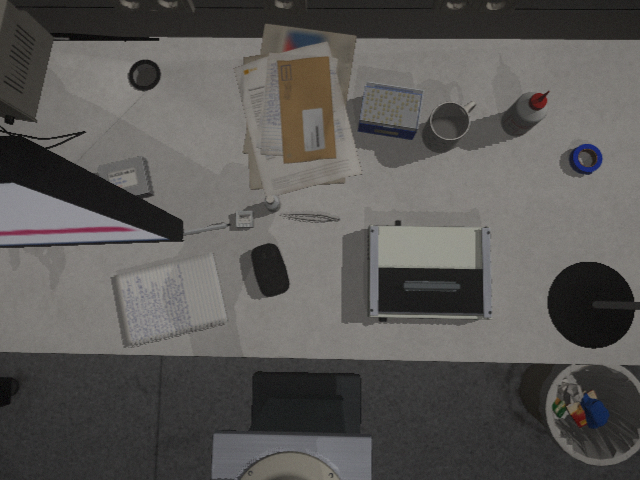

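View pics/side0.png

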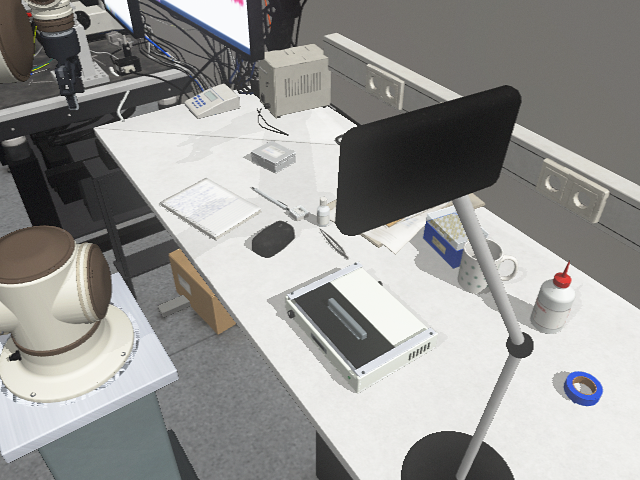

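The top view shows the warmer at px (370–490, 226–320), with the rib at about (404–460, 286) and the cover almost shut. The bystanders are well off to the left. I'll zoom in for corner pixels.

Run:
```python
import cv2
t=cv2.imread("pics/top0.png")[215:330,355:505]; s=cv2.imread("pics/side0.png")[255:395,275:445]
cv2.imwrite("pics/tz.png",cv2.resize(t,None,fx=5,fy=5,interpolation=cv2.INTER_CUBIC))
cv2.imwrite("pics/sz.png",cv2.resize(s,None,fx=4,fy=4,interpolation=cv2.INTER_CUBIC))
```

```text
(no output)
```

View pics/tz.png

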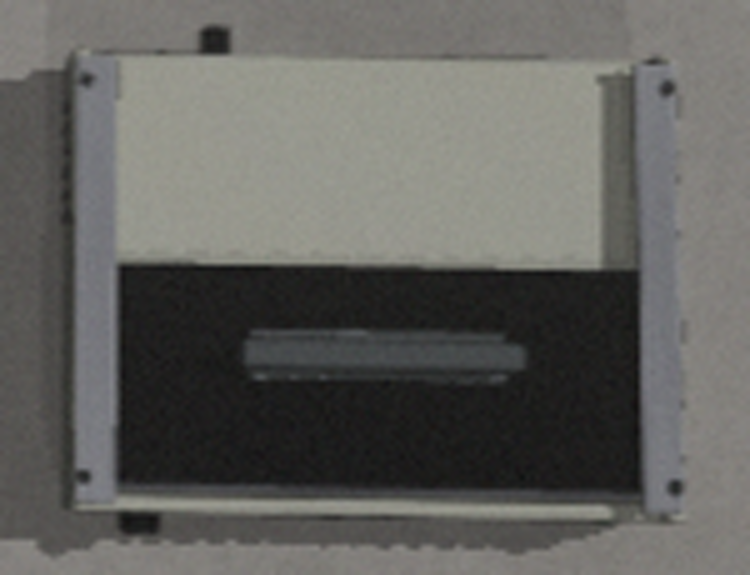

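View pics/sz.png

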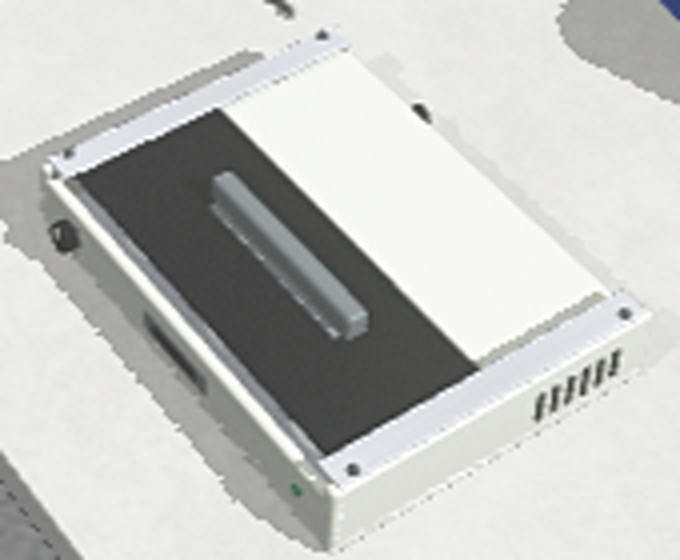

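The crops give these corners. In the top zoom, the rail outer corners are about (75,57), (675,65), (685,512) and (78,503), and the rib's top face spans x 245–525. In the side zoom, the rail corners are about (47,165), (650,313) and (332,487), and the rib top ends are near (225,175) and (357,318). I'll fit the pose from these.

```bash
cat > h.py <<'E'
import numpy as np, cv2
from workcell import bot
def proj(n,P):
    c=bot.calibration(n); T=c["camera_from_world"]; f=240/np.tan(np.radians(c["vfov"]/2))
    q=np.atleast_2d(P)@T[:3,:3].T+T[:3,3]
    return np.c_[f*q[:,0]/q[:,2]+c["cx"], f*q[:,1]/q[:,2]+c["cy"]]
def W(p,P):
    P=np.atleast_2d(np.array(P,float)); c,s=np.cos(p[2]),np.sin(p[2])
    return P@np.array([[c,s,0],[-s,c,0],[0,0,1]])+[p[0],p[1],0]
E
python3 - <<'E'
from h import *
from scipy.optimize import least_squares
a,b=.092,.12
tm=[[a,b,.05],[a,-b,.05],[-a,-b,.05],[-a,b,.05]]
tp=np.array([[75,57],[675,65],[685,512],[78,503]])/5+[355,215]-.4
sm=[[-a,b,.05],[a,-b,.05],[-a,-b,.05]]; sp=np.array([[47,165],[650,313],[332,487]])/4+[275,255]-.4
# rib top-face rectangle (rear/front edges) & side ends (middle)
rt=np.array([[245,356],[525,358]])/5+[355,215]-.4; rs=np.array([[225,180],[357,318]])/4+[275,255]-.4
def res(p):
    r=[(proj("top",W(p,tm))-tp).ravel(),(proj("side",W(p,sm))-sp).ravel()]
    R=[[-.037+p[3],.055,.061],[-.037+p[3],-.055,.061]]
    r+=[(proj("top",W(p,R))-rt).ravel(),(proj("side",W(p,R))-rs).ravel()]
    return np.concatenate(r)
s=least_squares(res,[.4,-.15,0,.0],loss='soft_l1'); print(s.x,np.degrees(s.x[2])); print(res(s.x).reshape(-1,2).round(1))
print("cams",[(-bot.calibration(n)["camera_from_world"][:3,:3].T@bot.calibration(n)["camera_from_world"][:3,3]).round(2) for n in("top","side")])
E
```

```text
[ 0.47951691 -0.26803204 -0.00155022  0.00734853] -0.08882124354610697
[[-0.3 -2.7]
 [ 1.6 -2.3]
 [ 1.6  2.7]
 [-1.6  1.9]
 [-2.4 -1.4]
 [ 1.2 -0.5]
 [ 0.3  2.3]
 [-0.6 -0.5]
 [ 0.8  0.3]
 [-1.8 -2. ]
 [ 0.2 -0.1]]
cams [array([ 0.42, -0.07,  1.03]), array([-0.  , -0.84,  0.84])]
```

```bash
python3 -m crank '[{"gripper":0,"travel":[0,0,0],"twist":[0,0,-0.139]},{"gripper":0,"travel":[0,0,0],"twist":[0,0,-0.139]},{"gripper":0,"travel":[0,0,0],"twist":[0,0,-0.139]},{"gripper":0,"travel":[-10,-30,0],"twist":[0,0,0]},{"gripper":0,"travel":[-12,-50,0],"twist":[0,0,0]},{"gripper":0,"travel":[-12,-50,0],"twist":[0,0,0]},{"gripper":0,"travel":[-12,-50,0],"twist":[0,0,0]},{"gripper":0,"travel":[-12,-50,0],"twist":[0,0,0]},{"gripper":0,"travel":[-12,-50,0],"twist":[0,0,0]},{"gripper":0,"travel":[-12,-50,0],"twist":[0,0,0]},{"gripper":0,"travel":[-12,-50,0],"twist":[0,0,0]},{"gripper":0,"travel":[-12,-50,0],"twist":[0,0,0]}]'
```

```text
time: 1.6
ee_pos: [0.3287, 0.0714, 0.2312]
tcp_rot: [180.0, 0.0, -180.0]
wrist_force: [1.0, 1.3, -0.5]
opening: -0.0002
grasp_force: 0.0
```

```bash
python3 -m crank '[{"gripper":0,"travel":[-11,-42,10],"twist":[0,0,0]},{"gripper":0,"travel":[-11,-42,15],"twist":[0,0,0]},{"gripper":0,"travel":[-11,-42,15],"twist":[0,0,0]},{"gripper":0,"travel":[-11,-42,15],"twist":[0,0,0]},{"gripper":0,"travel":[-11,-42,15],"twist":[0,0,0]},{"gripper":0,"travel":[-11,-42,15],"twist":[0,0,0]},{"gripper":0,"travel":[-11,-42,15],"twist":[0,0,0]},{"gripper":0,"travel":[-11,-42,15],"twist":[0,0,0]},{"gripper":0,"travel":[0,0,0],"twist":[0,0,0]}]'
python3 - <<'E'
from h import *
ims=[]
for n,(x,y,w,h) in(("top",(340,190,200,150)),("side",(260,180,200,200))):
    im=bot.camera(n); cv2.imwrite(f"pics/{n}1.png",im[:,:,::-1])
    ims.append(cv2.resize(im[y:y+h,x:x+w,::-1],(400,400*h//w),interpolation=cv2.INTER_CUBIC))
o=bot.get_obs();print(o["time"],o["ee_pos"],[proj(n,o["ee_pos"]).round(1) for n in("top","side")])
H=max(i.shape[0] for i in ims)
cv2.imwrite("pics/c1.png",np.hstack([cv2.copyMakeBorder(i,0,H-i.shape[0],0,0,0) for i in ims]))
E
```

```text
time: 2.72
ee_pos: [0.4162, -0.2646, 0.1141]
tcp_rot: [179.9, -0.2, 179.9]
wrist_force: [-0.5, -0.3, 1.4]
opening: 0.0002
grasp_force: 0.0
2.825 [ 0.41633897 -0.26291318  0.11580373] [array([[435.2, 303.8]]), array([[330.2, 300. ]])]
```

View pics/c1.png

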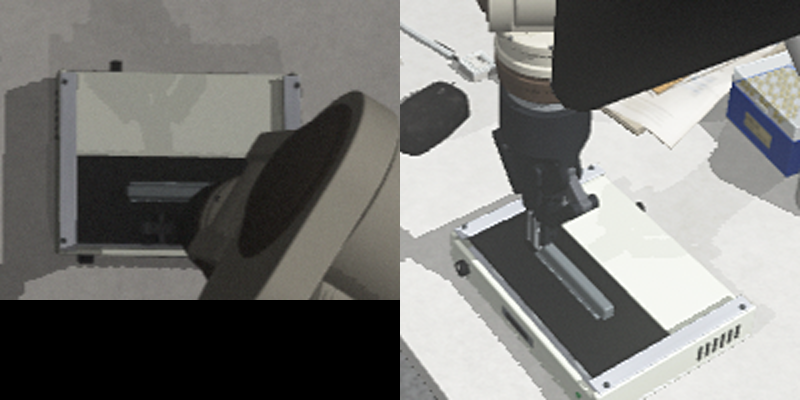

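The tips hover over the cover plate in front of the rib: side px is about (328,304) against a prediction of (330,300). Next I'll descend in front of the rib.

```bash
python3 -m crank '[{"gripper":0,"travel":[0,0,20],"twist":[0,0,0]},{"gripper":0,"travel":[0,0,20],"twist":[0,0,0]},{"gripper":0,"travel":[0,0,10],"twist":[0,0,0]},{"gripper":0,"travel":[0,0,7],"twist":[0,0,0]},{"gripper":0,"travel":[0,0,3],"twist":[0,0,0]},{"gripper":0,"travel":[0,0,0],"twist":[0,0,0]}]'
python3 - <<'E'
from h import *
im=bot.camera("side"); cv2.imwrite("pics/side2.png",im[:,:,::-1]); top=bot.camera("top")
a=cv2.resize(im[250:400,270:450,::-1],(720,600),interpolation=cv2.INTER_CUBIC); cv2.imwrite("pics/c2.png",a)
o=bot.get_obs();print(o["ee_pos"],o["wrist_force"],proj("side",o["ee_pos"]))
E
```

```text
time: 3.58
ee_pos: [0.4169, -0.263, 0.0566]
tcp_rot: [-180.0, 0.0, -180.0]
wrist_force: [0.4, -0.7, -0.6]
opening: 0.0
grasp_force: 0.0
[ 0.41701462 -0.26318384  0.05674843] [ 0.21905296  0.75529562 -0.66784974] [[329.97734105 322.50847477]]
```

View pics/c2.png

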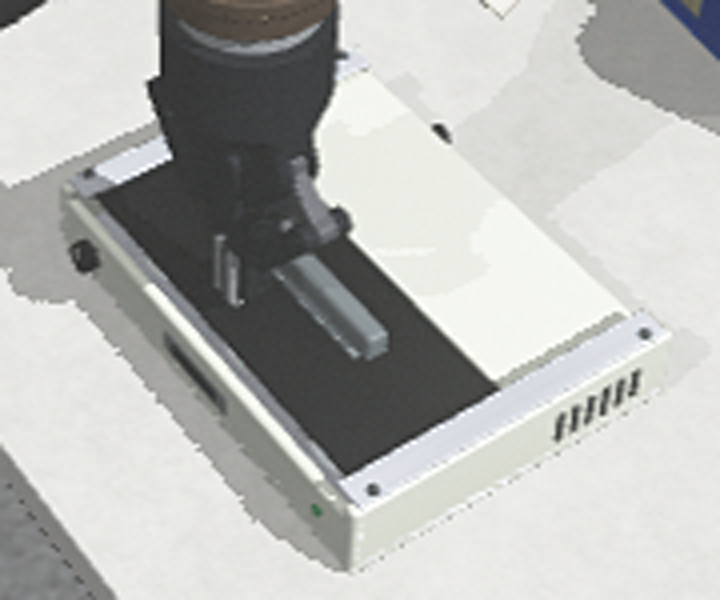

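The tips are just above the plate in front of the rib, with the tip at crop px (232,298), which matches the model. Now the push.

```bash
python3 -m crank '[{"gripper":0,"travel":[0,0,3],"twist":[0,0,0]},{"gripper":0,"travel":[-4,0,0],"twist":[0,0,0]},{"gripper":0,"travel":[-4,0,0],"twist":[0,0,0]},{"gripper":0,"travel":[-4,0,0],"twist":[0,0,0]},{"gripper":0,"travel":[-4,0,0],"twist":[0,0,0]},{"gripper":0,"travel":[-4,0,0],"twist":[0,0,0]},{"gripper":0,"travel":[-4,0,0],"twist":[0,0,0]},{"gripper":0,"travel":[-6,0,0],"twist":[0,0,0]},{"gripper":0,"travel":[-6,0,0],"twist":[0,0,0]},{"gripper":0,"travel":[-6,0,0],"twist":[0,0,0]},{"gripper":0,"travel":[-6,0,0],"twist":[0,0,0]},{"gripper":0,"travel":[-6,0,0],"twist":[0,0,0]}]'
```

```text
time: 5.18
ee_pos: [0.4712, -0.263, 0.0533]
tcp_rot: [180.0, -0.0, -180.0]
wrist_force: [-1.6, -0.2, 1.1]
opening: 0.0001
grasp_force: 0.9
```

```bash
python3 -m crank '[{"gripper":0,"travel":[-6,0,0],"twist":[0,0,0]},{"gripper":0,"travel":[-5,0,0],"twist":[0,0,0]},{"gripper":0,"travel":[-5,0,0],"twist":[0,0,0]},{"gripper":0,"travel":[-3,0,0],"twist":[0,0,0]},{"gripper":0,"travel":[-3,0,0],"twist":[0,0,0]}]'
```

```text
time: 5.8
ee_pos: [0.493, -0.263, 0.0533]
tcp_rot: [180.0, -0.0, -180.0]
wrist_force: [-1.2, -0.2, 1.0]
opening: -0.0001
grasp_force: 0.8
```

```bash
python3 -m crank '[{"gripper":0,"travel":[-3,0,0],"twist":[0,0,0]},{"gripper":0,"travel":[-3,0,0],"twist":[0,0,0]},{"gripper":0,"travel":[-2,0,0],"twist":[0,0,0]}]'
```

```text
time: 6.18
ee_pos: [0.501, -0.263, 0.0533]
tcp_rot: [-180.0, 0.0, -180.0]
wrist_force: [-1.5, 0.3, 1.2]
opening: 0.0002
grasp_force: 0.8
```

```bash
python3 -m crank '[{"gripper":0,"travel":[-2,0,0],"twist":[0,0,0]},{"gripper":0,"travel":[-2,0,0],"twist":[0,0,0]}]'
```

```text
time: 6.42
ee_pos: [0.5049, -0.263, 0.0533]
tcp_rot: [-180.0, 0.0, -180.0]
wrist_force: [-0.9, 0.4, 0.5]
opening: -0.0001
grasp_force: 0.8
```

```bash
python3 -m crank '[{"gripper":0,"travel":[-1,0,0],"twist":[0,0,0]},{"gripper":0,"travel":[0,0,0],"twist":[0,0,0]}]'
```

```text
time: 6.68
ee_pos: [0.506, -0.263, 0.0533]
tcp_rot: [180.0, 0.0, -180.0]
wrist_force: [-0.6, 0.5, 0.3]
opening: 0.0001
grasp_force: 0.1
```

```bash
python3 -m crank '[{"gripper":0,"travel":[-2,0,0],"twist":[0,0,0]},{"gripper":0,"travel":[-1,0,0],"twist":[0,0,0]}]'
```

```text
time: 6.92
ee_pos: [0.5076, -0.263, 0.0532]
tcp_rot: [-180.0, -0.2, 180.0]
wrist_force: [-10.7, 0.6, 6.1]
opening: -0.0001
grasp_force: 5.5
```

```bash
python3 -m crank '[{"gripper":0,"travel":[-1,0,0],"twist":[0,0,0]},{"gripper":0,"travel":[-1,0,0],"twist":[0,0,0]}]'
```

```text
time: 7.18
ee_pos: [0.5077, -0.263, 0.0531]
tcp_rot: [180.0, -0.4, 180.0]
wrist_force: [-20.9, -0.1, 11.2]
opening: -0.0003
grasp_force: 10.5
```

Run:
```python
from h import *
im=bot.camera("side"); top=bot.camera("top"); cv2.imwrite("pics/top3.png",top[:,:,::-1])
a=cv2.resize(im[250:400,270:450,::-1],(480,400),interpolation=cv2.INTER_CUBIC); b=cv2.resize(top[200:340,350:500,::-1],(320,299)); b=cv2.copyMakeBorder(b,0,101,0,0,0)
cv2.imwrite("pics/c3.png",np.hstack([a,b]))
o=bot.get_obs();print(o["ee_pos"],o["wrist_force"])
```

```text
[ 0.50772781 -0.26301768  0.05316097] [-18.60230525  -0.04908701   9.92786271]
```

View pics/c3.png

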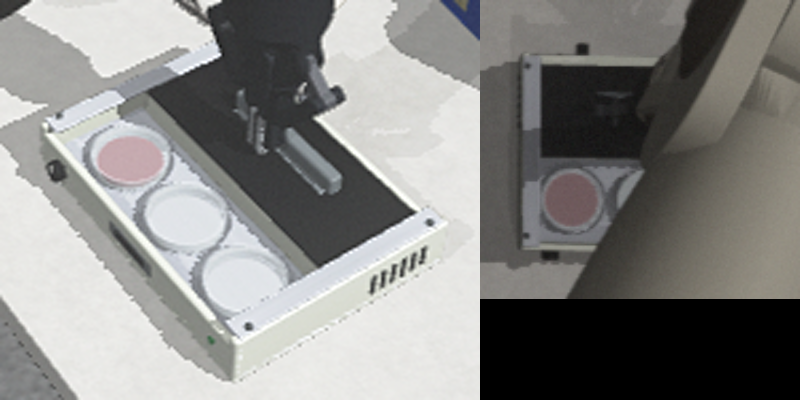

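The cover is against its stop (contact at TCP x = 0.5077). The pink dish is in the left well, at side-crop px (130,160) and top-crop px (573,202). I'll back off, lift, and measure the pink centre.

```bash
python3 -m crank '[{"gripper":0,"travel":[5,0,0],"twist":[0,0,0]},{"gripper":0,"travel":[3,0,0],"twist":[0,0,0]},{"gripper":0,"travel":[0,0,-15],"twist":[0,0,0]},{"gripper":0,"travel":[0,0,-25],"twist":[0,0,0]},{"gripper":0,"travel":[0,20,-25],"twist":[0,0,0]},{"gripper":0,"travel":[0,25,0],"twist":[0,0,0]},{"gripper":0,"travel":[0,20,0],"twist":[0,0,0]},{"gripper":0,"travel":[0,0,0],"twist":[0,0,0]}]'
python3 - <<'E'
from h import *
from scipy.optimize import least_squares
o=bot.get_obs();print(o["ee_pos"],o["wrist_force"])
px={}
for n in("top","side"):
    im=cv2.imread("pics/top3.png")[:,:,::-1] if n=="top" else bot.camera(n)
    i=im.astype(int); m=((i[...,0]-i[...,1]>25)&(i[...,0]-i[...,2]>15)).astype(np.uint8)
    g=np.zeros_like(m); g[250:330,270:420]=1; m*=g
    k,l,s,c=cv2.connectedComponentsWithStats(m); j=1+np.argmax(s[1:,4]); px[n]=c[j]; print(n,s[j],c[j])
for z in(.022,.028):
    s=least_squares(lambda p:np.concatenate([(proj(n,[*p,z])-px[n]).ravel() for n in px]),[.43,-.2]); print(z,s.x,s.fun.round(1))
E
```

```text
time: 8.28
ee_pos: [0.503, -0.1969, 0.1187]
tcp_rot: [-180.0, 0.0, -179.9]
wrist_force: [0.5, -0.2, -0.6]
opening: 0.0002
grasp_force: 0.0
[ 0.50301933 -0.19688428  0.1186797 ] [ 0.53839428 -0.19075639 -0.61854084]Traceback (most recent call last):
  File "<stdin>", line 9, in <module>
    return _wrapfunc(a, 'argmax', axis=axis, out=out, **kwds)
    return bound(*args, **kwds)
ValueError: attempt to get argmax of an empty sequence
```

Run:
```python
from h import *
from scipy.optimize import least_squares
px={}
for n in("top","side"):
    im=cv2.imread("pics/top3.png")[:,:,::-1] if n=="top" else bot.camera(n)
    i=im.astype(float); m=((i[...,0]/(i[...,1]+1)>1.15)&(i[...,0]/(i[...,2]+1)>1.1)).astype(np.uint8)
    g=np.zeros_like(m); g[250:330,270:410]=1; m=cv2.morphologyEx(m*g,cv2.MORPH_OPEN,np.ones((3,3),np.uint8))
    k,l,s,c=cv2.connectedComponentsWithStats(m); j=1+np.argmax(s[1:,4]); px[n]=c[j]; print(n,s[j],c[j])
for z in(.022,.028):
    s=least_squares(lambda p:np.concatenate([(proj(n,[*p,z])-px[n]).ravel() for n in px]),[.43,-.2]); print(z,s.x,s.fun.round(1))
```

```text
top [381 282  24  24 451] [392.37250554 293.18403548]
side [322 314   3   3   9] [323. 315.]
0.022 [ 0.43641512 -0.20429498] [ 3.4 -0.7 -2.4 -3.3]
0.028 [ 0.43531618 -0.20545661] [ 4.4 -0.1 -2.5 -4.8]
```

Run:
```python
from h import *
from scipy.optimize import least_squares
for n,p0 in(("top",[392.4,293.2]),("side",[318.75,310])):
  for z in (.022,.028): print(n,z,least_squares(lambda p:(proj(n,[*p,z])-p0).ravel(),[.43,-.2]).x)
p=[.4797,-.268,-.00155]
print(W(p,[[-.045,.07,.03]]))
```

```text
top 0.022 [ 0.43489982 -0.19748596]
top 0.028 [ 0.43483739 -0.19672691]
side 0.022 [ 0.43604599 -0.19845458]
side 0.028 [ 0.43283847 -0.20314137]
[[ 0.43480855 -0.19793033  0.03      ]]
```

```bash
python3 -m crank '[{"gripper":0,"travel":[23,-1,0],"twist":[0,0,0]},{"gripper":0,"travel":[23,0,0],"twist":[0,0,0]},{"gripper":0,"travel":[22,0,0],"twist":[0,0,0]},{"gripper":0,"travel":[0,0,0],"twist":[0,0,0]},{"gripper":0,"travel":[0,0,20],"twist":[0,0,0]},{"gripper":0,"travel":[0,0,20],"twist":[0,0,0]},{"gripper":0,"travel":[0,0,15],"twist":[0,0,0]},{"gripper":0,"travel":[0,0,7],"twist":[0,0,0]},{"gripper":0,"travel":[0,0,0],"twist":[0,0,0]}]'
python3 - <<'E'
from h import *
im=bot.camera("side"); top=bot.camera("top")
a=cv2.resize(im[250:400,270:450,::-1],(480,400),interpolation=cv2.INTER_CUBIC); b=cv2.resize(top[200:340,350:500,::-1],(320,299)); b=cv2.copyMakeBorder(b,0,101,0,0,0)
cv2.imwrite("pics/c4.png",np.hstack([a,b]))
o=bot.get_obs();print(o["ee_pos"],o["wrist_force"])
E
```

```text
time: 9.45
ee_pos: [0.4349, -0.199, 0.0561]
tcp_rot: [180.0, -0.0, -180.0]
wrist_force: [1.2, -0.8, 0.8]
opening: -0.0002
grasp_force: 0.0
[ 0.43517886 -0.19921474  0.05686881] [-0.23615378 -0.19668814 -1.20794475]
```

View pics/c4.png

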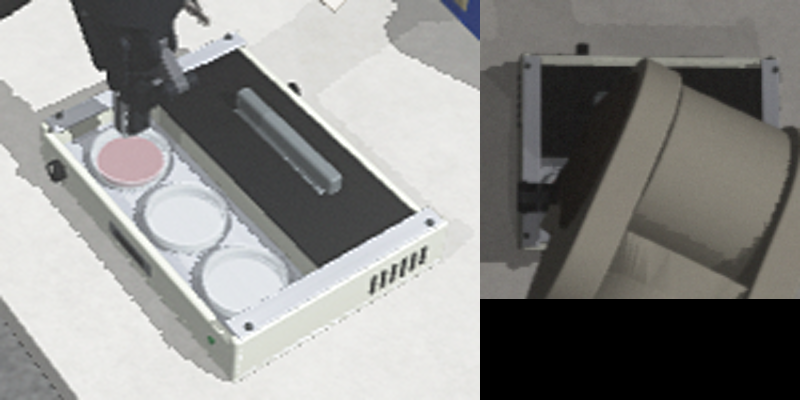

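The tips are at crop px (130,132), directly above the pink disc's centre (130,157), and the cover is still fully open. I'll hold still for 2.5 s.

```bash
Z='x'; python3 -m crank '[{"gripper":0,"travel":[0,0,0],"twist":[0,0,0]},{"gripper":0,"travel":[0,0,0],"twist":[0,0,0]},{"gripper":0,"travel":[0,0,0],"twist":[0,0,0]},{"gripper":0,"travel":[0,0,0],"twist":[0,0,0]},{"gripper":0,"travel":[0,0,0],"twist":[0,0,0]},{"gripper":0,"travel":[0,0,0],"twist":[0,0,0]},{"gripper":0,"travel":[0,0,0],"twist":[0,0,0]},{"gripper":0,"travel":[0,0,0],"twist":[0,0,0]},{"gripper":0,"travel":[0,0,0],"twist":[0,0,0]},{"gripper":0,"travel":[0,0,0],"twist":[0,0,0]},{"gripper":0,"travel":[0,0,0],"twist":[0,0,0]},{"gripper":0,"travel":[0,0,0],"twist":[0,0,0]}]'
```

```text
time: 11.05
ee_pos: [0.4348, -0.199, 0.0563]
tcp_rot: [-180.0, -0.0, -180.0]
wrist_force: [0.3, 0.3, 0.3]
opening: 0.0002
grasp_force: 0.0
```

```bash
python3 -m crank '[{"gripper":0,"travel":[0,0,0],"twist":[0,0,0]},{"gripper":0,"travel":[0,0,0],"twist":[0,0,0]},{"gripper":0,"travel":[0,0,0],"twist":[0,0,0]},{"gripper":0,"travel":[0,0,0],"twist":[0,0,0]},{"gripper":0,"travel":[0,0,0],"twist":[0,0,0]},{"gripper":0,"travel":[0,0,0],"twist":[0,0,0]},{"gripper":0,"travel":[0,0,0],"twist":[0,0,0]},{"gripper":0,"travel":[0,0,0],"twist":[0,0,0]}]'
```

```text
time: 12.05
ee_pos: [0.4348, -0.199, 0.0563]
tcp_rot: [-180.0, 0.0, -180.0]
wrist_force: [-0.6, 0.1, 0.9]
opening: -0.0
grasp_force: 0.0
```

```bash
python3 -m crank '[{"gripper":0,"travel":[0,0,-20],"twist":[0,0,0]},{"gripper":0,"travel":[0,0,-25],"twist":[0,0,0]},{"gripper":0,"travel":[0,0,-20],"twist":[0,0,0]},{"gripper":0,"travel":[-28,0,0],"twist":[0,0,0]},{"gripper":0,"travel":[-28,-16,0],"twist":[0,0,0]},{"gripper":0,"travel":[-28,-25,0],"twist":[0,0,0]},{"gripper":0,"travel":[-28,-25,0],"twist":[0,0,0]},{"gripper":0,"travel":[0,0,0],"twist":[0,0,0]},{"gripper":0,"travel":[0,0,20],"twist":[0,0,0]},{"gripper":0,"travel":[0,0,20],"twist":[0,0,0]},{"gripper":0,"travel":[0,0,15],"twist":[0,0,0]},{"gripper":0,"travel":[0,0,4],"twist":[0,0,0]}]'
```

```text
time: 13.55
ee_pos: [0.5462, -0.2646, 0.0614]
tcp_rot: [180.0, -0.1, -180.0]
wrist_force: [-0.3, 0.4, 0.3]
opening: 0.0003
grasp_force: 0.0
```

```bash
python3 -m crank '[{"gripper":0,"travel":[0,0,5],"twist":[0,0,0]},{"gripper":0,"travel":[0,0,3],"twist":[0,0,0]},{"gripper":0,"travel":[0,0,0],"twist":[0,0,0]}]'
python3 - <<'E'
from h import *
im=bot.camera("side"); top=bot.camera("top")
a=cv2.resize(im[250:400,270:450,::-1],(480,400),interpolation=cv2.INTER_CUBIC); b=cv2.resize(top[200:340,350:500,::-1],(320,299)); b=cv2.copyMakeBorder(b,0,101,0,0,0)
cv2.imwrite("pics/c5.png",np.hstack([a,b]))
E
```

```text
time: 13.92
ee_pos: [0.5469, -0.2651, 0.0545]
tcp_rot: [-180.0, 0.0, -180.0]
wrist_force: [0.3, 0.2, 0.2]
opening: 0.0
grasp_force: 0.0
```

View pics/c5.png

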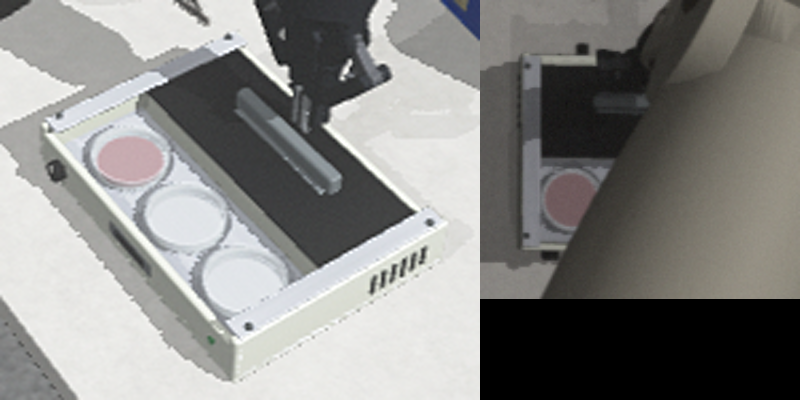

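The tips are behind the rib at crop px (312,122), with clear plate under them. Now I'll push the cover shut.

```bash
python3 -m crank '[{"gripper":0,"travel":[3,0,1],"twist":[0,0,0]},{"gripper":0,"travel":[3,0,0],"twist":[0,0,0]},{"gripper":0,"travel":[4,0,0],"twist":[0,0,0]},{"gripper":0,"travel":[6,0,0],"twist":[0,0,0]},{"gripper":0,"travel":[6,0,0],"twist":[0,0,0]},{"gripper":0,"travel":[6,0,0],"twist":[0,0,0]},{"gripper":0,"travel":[6,0,0],"twist":[0,0,0]},{"gripper":0,"travel":[6,0,0],"twist":[0,0,0]},{"gripper":0,"travel":[6,0,0],"twist":[0,0,0]},{"gripper":0,"travel":[6,0,0],"twist":[0,0,0]},{"gripper":0,"travel":[6,0,0],"twist":[0,0,0]},{"gripper":0,"travel":[6,0,0],"twist":[0,0,0]}]'
```

```text
time: 15.52
ee_pos: [0.4824, -0.265, 0.0533]
tcp_rot: [180.0, -0.0, -180.0]
wrist_force: [1.5, -0.8, -1.0]
opening: -0.0002
grasp_force: 0.9
```

```bash
python3 -m crank '[{"gripper":0,"travel":[5,0,0],"twist":[0,0,0]},{"gripper":0,"travel":[4,0,0],"twist":[0,0,0]},{"gripper":0,"travel":[3,0,0],"twist":[0,0,0]},{"gripper":0,"travel":[3,0,0],"twist":[0,0,0]},{"gripper":0,"travel":[2,0,0],"twist":[0,0,0]}]'
```

```text
time: 16.15
ee_pos: [0.4657, -0.265, 0.0533]
tcp_rot: [-180.0, 0.0, -180.0]
wrist_force: [2.1, -0.1, -0.2]
opening: 0.0001
grasp_force: 0.8
```

```bash
python3 -m crank '[{"gripper":0,"travel":[2,0,0],"twist":[0,0,0]},{"gripper":0,"travel":[1,0,0],"twist":[0,0,0]}]'
```

```text
time: 16.4
ee_pos: [0.4627, -0.265, 0.0533]
tcp_rot: [180.0, -0.0, -180.0]
wrist_force: [2.1, -0.6, -0.9]
opening: 0.0003
grasp_force: 0.8
```

```bash
python3 -m crank '[{"gripper":0,"travel":[1,0,0],"twist":[0,0,0]},{"gripper":0,"travel":[1,0,0],"twist":[0,0,0]}]'
```

```text
time: 16.65
ee_pos: [0.4608, -0.265, 0.0533]
tcp_rot: [-180.0, 0.0, -180.0]
wrist_force: [1.2, 1.3, -0.4]
opening: 0.0001
grasp_force: 0.8
```

```bash
python3 -m crank '[{"gripper":0,"travel":[1,0,0],"twist":[0,0,0]},{"gripper":0,"travel":[0,0,0],"twist":[0,0,0]}]'
```

```text
time: 16.9
ee_pos: [0.4596, -0.265, 0.0533]
tcp_rot: [-180.0, -0.0, -180.0]
wrist_force: [0.7, -0.0, -0.0]
opening: -0.0
grasp_force: 0.3
```

```bash
python3 -m crank '[{"gripper":0,"travel":[1,0,0],"twist":[0,0,0]},{"gripper":0,"travel":[0,0,0],"twist":[0,0,0]}]'
```

```text
time: 17.15
ee_pos: [0.4593, -0.2651, 0.0534]
tcp_rot: [-180.0, 0.1, -180.0]
wrist_force: [4.8, 0.6, -2.5]
opening: -0.0003
grasp_force: 2.5
```

```bash
python3 -m crank '[{"gripper":0,"travel":[0.7,0,0],"twist":[0,0,0]},{"gripper":0,"travel":[0,0,0],"twist":[0,0,0]}]'
```

```text
time: 17.4
ee_pos: [0.4592, -0.265, 0.0534]
tcp_rot: [180.0, 0.1, -180.0]
wrist_force: [8.2, 0.2, -3.9]
opening: -0.0001
grasp_force: 4.2
```

Contact sits at the shut stop: x = 0.4592 against 0.4597 expected, and the force rises with no motion. I'll back off, lift and check.

```bash
python3 -m crank '[{"gripper":0,"travel":[-4,0,0],"twist":[0,0,0]},{"gripper":0,"travel":[-3,0,0],"twist":[0,0,0]},{"gripper":0,"travel":[0,0,-20],"twist":[0,0,0]},{"gripper":0,"travel":[0,0,-40],"twist":[0,0,0]},{"gripper":0,"travel":[0,10,-40],"twist":[0,0,0]},{"gripper":0,"travel":[0,40,-30],"twist":[0,0,0]},{"gripper":0,"travel":[0,50,0],"twist":[0,0,0]},{"gripper":0,"travel":[0,50,0],"twist":[0,0,0]},{"gripper":0,"travel":[0,50,0],"twist":[0,0,0]},{"gripper":0,"travel":[0,30,0],"twist":[0,0,0]},{"gripper":0,"travel":[0,0,0],"twist":[0,0,0]},{"gripper":0,"travel":[0,0,0],"twist":[0,0,0]}]'
python3 - <<'E'
from h import *
im=bot.camera("side"); top=bot.camera("top")
cv2.imwrite("pics/c6.png",np.hstack([cv2.resize(im[250:400,270:450,::-1],(400,333)),cv2.resize(top[190:340,340:520,::-1],(400,333))]))
E
```

```text
time: 18.9
ee_pos: [0.465, -0.0354, 0.1833]
tcp_rot: [-180.0, -0.0, -180.0]
wrist_force: [-0.3, 0.8, -0.1]
opening: -0.0
grasp_force: 0.0
```

View pics/c6.png

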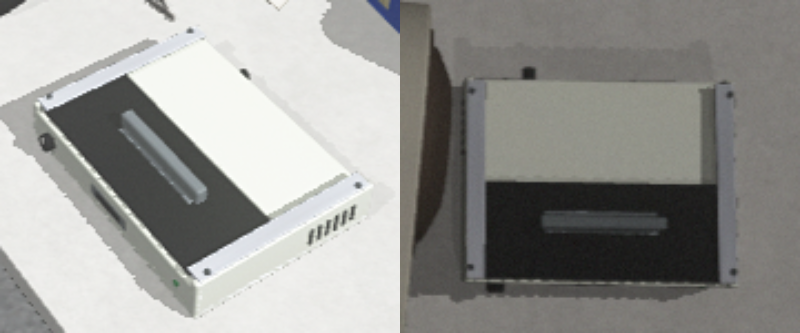

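The cover is fully shut: the front gap has closed and the rib is at about (605,222) in the top crop. The robot is clear of everything.

```bash
python3 -c "
from workcell import bot
print(bot.job_done())"
```

```text
the job is handed in; nothing more can be done
None
```

The job is handed in: I opened the cover, pointed at the pink dish in the left well for 2.5 s with the tips about 2.5 cm above its lid, and pushed the cover fully shut again, though the push briefly reached about 21 N against the open stop before I backed off.

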